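# Third hand at the plaque jig

### The job

Pick up the blue-glazed plaque with a light grip (about 25 N; fired clay is brittle) and lay it gently flat, face up, on the bed of the pressing jig, lengthwise between the two black lines. Slide it square against the sprung felt-faced fence and press until the red pointers stand in the middle of the green band (about 9 N; never much more), then keep that push steady for two seconds and finish the program still gripping and pressing it so, for a colleague to screw on the clips. Leave the other two plaques and everything else on the bench alone.

Things in the scene. Friction and masses are not known exactly. Their poses are not given: they have to be found in the camera images.
- blue_plaque: the part: fired-clay wall plaque, 110 x 56 x 16 mm (x, y, z), terracotta edges, blue glazed top with a white fish; 130 to 270 g. Brittle: grip it across its 56 mm width with about 25 N; over 45 N a finger breaks it. Origin: centre of its underside; x along its length, z up out of the glazed face. Starts face up on the ware board.
- white_plaque: same size, white glaze with a yellow flower; stays on the ware board. Origin and axes as for the blue one.
- green_plaque: same size, green glaze with three clay dots; stays on the ware board. Origin and axes as for the blue one.
- ware_board: fixed plank board, 340 x 300 x 15 mm, on which the three plaques lie at random places, at least 45 mm of free space beside each plaque's middle. Origin: centre of its underside, on the bench; its top is 15 mm above.
- jig: fixed jig: plywood bed 270 x 190 mm, top 24 mm above the bench. Origin: under the bed at bench level, on the centre line; x = pressing direction, towards the fence; bed from x = -120 to +150 mm. Black lines along x at y = -34 and +34 mm; the plaque goes between. Fence face at x = +70 mm when out; the bed before it is clear. Back plate behind the fence at x = 134 mm, 34 mm high over the bed.
- fence_face (a point): middle of the fence's felt face, 8 mm above the bed; moves with the fence. Fence: dark wooden bar, grey felt face, 126 mm wide (jig y), 32 mm high over the bed. A red pointer at each end runs over a white strip on the bed; its green band, 6 mm wide, is where the pointer stands with the fence pushed in 6 to 12 mm.
- fence (a joint): how far the fence is pushed in along jig x, m: 0 = out, 0.025 = end stop. Spring: 1 N per mm, no preload, so 0.009 = 9 N, the middle of the green band.
- screwdriver: orange-handled screwdriver, 190 mm, lying on the bench to the left; leave alone.
- glaze_jar: white jar 72 mm wide, 100 mm high, black cap, on the bench to the right; leave alone.
- mug: blue mug 80 mm wide, 95 mm high, to the right; leave alone.
Mind the look-alikes: they are no part of the job. Leave any purple or turquoise look-alike of the blue_plaque alone.

How it is judged:
By the outcome, as a careful person would: the job done as asked, in the order asked, and still so for the second after the job is handed in, while the arm keeps its last pose, push and grip.
It also fails if it takes over 58 s, if anything falls off the work surface, if the arm or the gripper's body presses on something with over 40 N, if the wrist force passes 120 N, or if a joint passes its speed limit or range.

### The arm

A 6-joint arm with a two-finger parallel gripper is mounted at the origin on the work surface. World frame = base frame: x ahead of the robot, y to its left, z up, the work surface at z = 0. Lengths are in m, angles in rad, forces in N, time in s.
With the tool pointing down it reaches from about 0.325 to 0.9 m from the base axis. Payload 6.1 kg.
Tool frame: the origin (TCP) lies midway between the tips of the shut fingers; the grasp point (between the pads) lies 19 mm behind it; z points along the fingers, y is the line along which they close (so a half turn about z gives the same grasp; the last joint's range is limited). The gripper opens to 85 mm and grips with 20 to 120 N. Pads are 22 mm wide; open, the fingers measure 114 mm over their backs; the gripper's body (76 mm by 85 mm) begins 54 mm behind the grasp point. The pads swing forward as they close: fully open they stand 13 mm farther back than shut.
Start: joints at [-0.126, 0.22, 1.526, -0, 1.395, -0.126], TCP at [0.625, -0, 0.231] pointing down, gripper open.
Joint ranges: [-2.98, 2.98], [-0.91, 2.08], [0.09, 2.57], [-1.24, 4.39], [0.2, 2.65], [-2.68, 2.68]. Speed limits (rad/s): [2.57, 2.57, 3.01, 3.14, 3.14, 3.14].

### API

Orientations are given as [roll, pitch, yaw] about the fixed x, y, z axes, in that order (R = Rz(yaw) Ry(pitch) Rx(roll)).
In Python, from plant import movep, move_l, set_joints, gripper_to, hold, inverse_kinematics, observe, get_image, get_calibration, Unreachable, job_done gives the robot as it stands. Calls block until the motion is done:
- movep(position, orientation): joint-space move of the TCP to a pose.
- move_l(position, feed=0.15, rotation=None, max_force=None): straight line of the TCP; rotation=None keeps the orientation; feed is the mean speed in m/s. With max_force (N) it stops when the force on the tool has changed by that much, and returns True; else False.
- set_joints(angles): joint-space move.
- gripper_to(opening, f_grip=None): finger opening in m; f_grip is the grip in N (None keeps the last); returns when the fingers have stopped.
- hold(seconds).
- inverse_kinematics(position, orientation): joint angles nearest the present ones, or None.
- observe(): the state.
- get_image(name): name is "scene" or "side" or "wrist"; returns (picture, depth): 480x640x3 uint8, red, green, blue; 480x640 float32, m along the optical axis (not along the pixel's ray), 0 where there is no reading.
- get_calibration(name): a dict with "intrinsics" (3x3 intrinsics, pixels), "world_from_camera" (4x4, takes a point from camera to world coordinates). Camera axes: x right, y down, z forward; pixel columns grow to the right and rows downward; lengths in m; the calibration is good to about 2 mm. A picture is of the moment at which its call begins: read the wrist's pose just before it. get_calibration takes no time and is no camera call; for the wrist camera it gives the pose at the moment of the call.
A pose or a line that the arm cannot do raises Unreachable and nothing moves.
- job_done(): hands the job in; it is judged then, once.
The state is a dict: "time_s": time; "q": joint angles; "joint_velocities": joint speeds; "joint_torque": joint torques, N m; "eef_pos": TCP position; "tcp_rot": TCP orientation; "ft_force": force on the tool from outside, world axes, zero at the start; "torque": the same for the moment, N m; "opening": finger opening in m; "grasp_force": force on a finger pad.
Only numpy, scipy, OpenCV 4.12 (cv2) and the standard library are available. Lean on these libraries where they do the work, as an engineer would, in place of code of your own. Each camera call takes 0.05 s, during which the arm holds its last target. There are 200 camera calls.

## Working session

There is one attempt and no reset: what is moved stays moved. The work goes in short steps, each a Python script; the robot and the scene stay as the last script left them, time stands still between calls to the robot, and variables do not carry over. Pictures are saved under pics/ and viewed, at most 10 in all, crops included, and the job is handed in when it is done.

```bash
mkdir -p pics; ls; python3 - <<'E'
from plant import *
import cv2,numpy as np
for n in ("scene","side"):
    p,d=get_image(n); cv2.imwrite(f"pics/{n}0.png",p[:,:,::-1]); np.save(f"pics/{n}0_d.npy",d)
    c=get_calibration(n); print(n,np.round(c["intrinsics"],1).tolist(),np.round(c["world_from_camera"],3).tolist())
o=observe(); print({k:np.round(v,3).tolist() for k,v in o.items()})
E
```

```text
pics
scene [[597.7, 0.0, 321.5], [0.0, 597.7, 244.0], [0.0, 0.0, 1.0]] [[-0.891, 0.39, -0.23, 0.926], [0.453, 0.771, -0.448, 0.692], [0.003, -0.503, -0.864, 1.43], [0.0, 0.0, 0.0, 1.0]]
side [[568.7, 0.0, 321.1], [0.0, 568.7, 239.1], [0.0, 0.0, 1.0]] [[0.904, -0.242, 0.352, -0.027], [-0.427, -0.504, 0.751, -1.233], [-0.005, -0.829, -0.559, 0.971], [0.0, 0.0, 0.0, 1.0]]
{'time_s': 0.1, 'q': [-0.126, 0.221, 1.528, 0.0, 1.395, -0.126], 'joint_velocities': [0.002, -0.0, -0.002, 0.001, 0.0, 0.0], 'joint_torque': [0.001, -49.824, -39.055, -0.0, 0.006, -0.0], 'eef_pos': [0.624, 0.0, 0.23], 'tcp_rot': [-3.14, -0.0, 1.571], 'ft_force': [0.197, -0.023, 0.876], 'torque': [0.005, 0.055, -0.023], 'grasp_force': 0.0, 'opening': 0.086}
```

View pics/scene0.png

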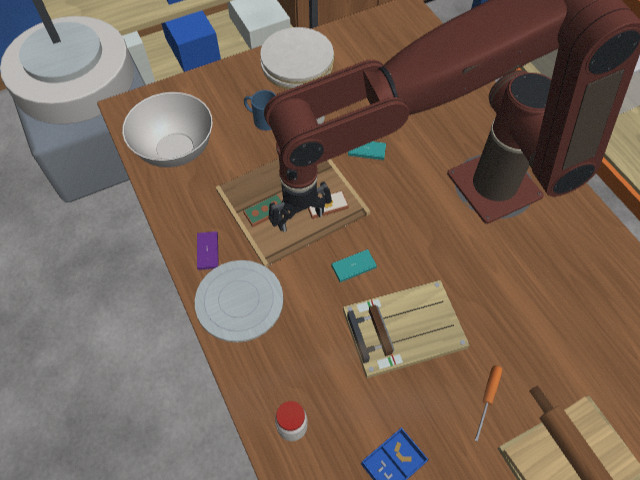

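View pics/side0.png

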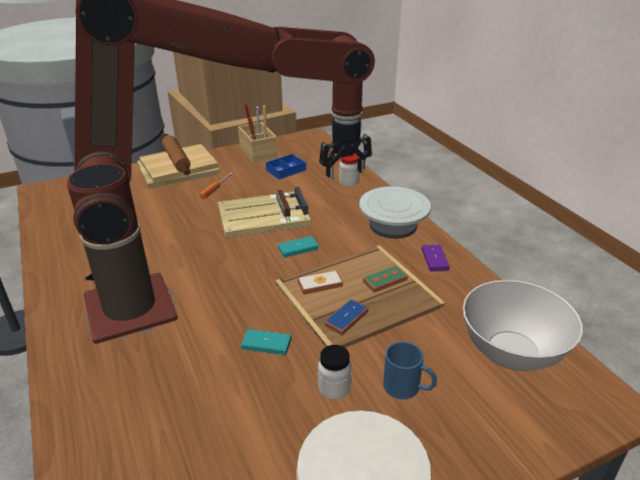

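The scene view shows the jig at about (405,328), with the fence to its left at (381,330) and the back plate at (358,336). The arm hides the blue plaque there. The side view shows blue at (347,316), white at (320,282), green at (385,277) and the jig at (265,213). I'll measure roughly from these, then look with the wrist camera.

```bash
cat > h.py <<'E'
from plant import *
import cv2, numpy as np
def ray(c, uv, z):
    uv=np.atleast_2d(uv).astype(float); K=c["intrinsics"]; T=np.array(c["world_from_camera"])
    d=(np.linalg.inv(K)@np.c_[uv,np.ones(len(uv))].T).T@T[:3,:3].T; o=T[:3,3]
    return o+d*((z-o[2])/d[:,2])[:,None]
def mask_hsv(p, lo, hi, roi=None):
    m=cv2.inRange(cv2.cvtColor(p,cv2.COLOR_RGB2HSV),lo,hi)
    if roi:
        k=np.zeros_like(m); x0,y0,x1,y1=roi; k[y0:y1,x0:x1]=255; m&=k
    return m
def biggest(m):
    cs,_=cv2.findContours(m,cv2.RETR_EXTERNAL,cv2.CHAIN_APPROX_NONE)
    return max(cs,key=cv2.contourArea)[:,0,:]
def rect(P):
    (cx,cy),(w,h),a=cv2.minAreaRect((P[:,:2]*1000).astype(np.float32))
    if w<h: w,h,a=h,w,a+90
    return np.array([cx,cy])/1000,w,h,np.deg2rad(a)
def snap(n,f):
    c=get_calibration(n); p,d=get_image(n); cv2.imwrite("pics/"+f,p[:,:,::-1]); return c,p,d
E
python3 - <<'E'
from h import *
c=get_calibration("side"); p=cv2.imread("pics/side0.png")[:,:,::-1].copy()
m=mask_hsv(p,(100,110,50),(125,255,255),(315,290,375,335))
ct=biggest(m); print(ct.min(0),ct.max(0),rect(ray(c,ct,.031)))
c=get_calibration("scene"); p=cv2.imread("pics/scene0.png")[:,:,::-1].copy()
# jig corners (eyeballed), fence ends
print(ray(c,[[345,308],[438,283],[468,343],[370,374]],.024).round(3)[:,:2])
print(ray(c,[[373,307],[390,353]],.056).round(3)[:,:2])
E
```

```text
[327 300] [365 328] (array([ 0.47893622, -0.29672488]), 99.79776000976562, 47.860130310058594, np.float64(0.4595628674502618))
[[0.584 0.161]
 [0.332 0.208]
 [0.356 0.382]
 [0.612 0.341]]
[[0.528 0.202]
 [0.55  0.326]]
```

```bash
python3 - <<'E'
from h import *
pi=np.pi
for nm,pos,yaw in (("j",[.48,.26,.30],-.17),("b",[.479,-.297,.26],.46)):
    movep(pos,[pi,0,yaw]); hold(.3)
    c,p,d=snap("wrist",f"w{nm}.png"); np.savez(f"pics/w{nm}.npz",K=c["intrinsics"],T=c["world_from_camera"],d=d)
    o=observe(); print(o["time_s"],np.round(o["q"],2),np.round(o["eef_pos"],4),np.round(o["tcp_rot"],3)); print(np.round(c["world_from_camera"],3).tolist(),np.round(c["intrinsics"],1).tolist())
    if nm=="b": snap("scene","scene1.png")
E
```

```text
2.3667 [ 0.35 -0.01  1.64 -0.    1.5   2.09] [0.4801 0.2598 0.2999] [ 3.141  0.    -0.17 ]
[[-0.171, -0.946, -0.276, 0.549], [-0.985, 0.164, 0.047, 0.248], [0.001, 0.28, -0.96, 0.443], [0.0, 0.0, 0.0, 1.0]] [[338.5, 0.0, 314.4], [0.0, 338.5, 239.1], [0.0, 0.0, 1.0]]
4.725 [-0.69  0.06  1.65  0.    1.43  0.42] [ 0.4792 -0.2967  0.2601] [ 3.141 -0.     0.461]
[[0.443, -0.86, -0.251, 0.542], [-0.896, -0.425, -0.125, -0.264], [0.001, 0.281, -0.96, 0.403], [0.0, 0.0, 0.0, 1.0]] [[338.5, 0.0, 314.4], [0.0, 338.5, 239.1], [0.0, 0.0, 1.0]]
```

View pics/wj.png

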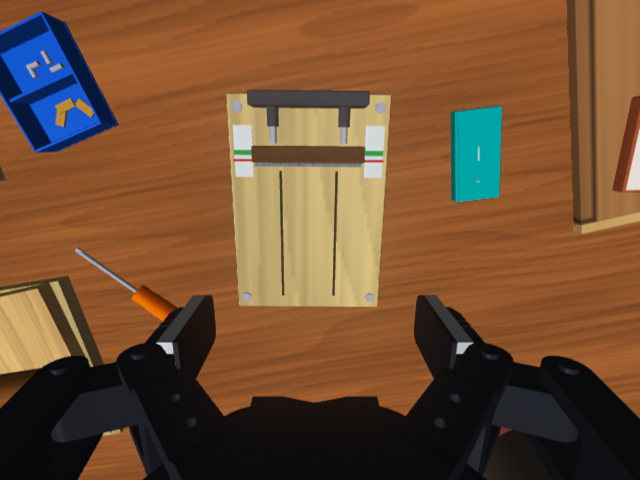

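View pics/wb.png

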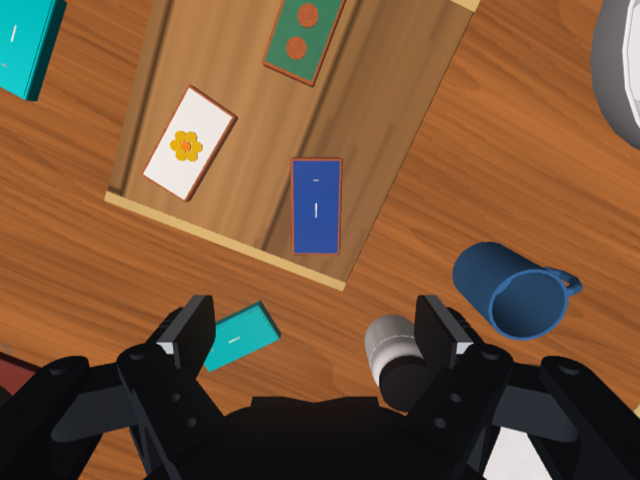

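Wrist view over the jig: bed corners at about (228,95), (390,96), (377,306) and (239,306), the black lines near u=282 and u=335, the fence bar at v≈154 and the red pointers at v≈160. Wrist view over the board: the blue plaque is at (316,206), upright in the picture, with plenty of free space on both sides.

```bash
python3 - <<'E'
from h import *
ld=lambda n:(lambda z:({"intrinsics":z["K"],"world_from_camera":z["T"]},cv2.imread(f"pics/{n}.png")[:,:,::-1].copy(),z["d"]))(np.load(f"pics/{n}.npz"))
c,p,d=ld("wb")
ct=biggest(mask_hsv(p,(105,120,60),(125,255,255),(280,140,355,265)))
print("blue wrist",ct.min(0),ct.max(0),rect(ray(c,ct,.031)),"depthz",(c["world_from_camera"]@np.r_[np.linalg.inv(c["intrinsics"])@[330,206,1]*d[206,330],1]).round(4))
for f,n,roi in (("side0","side",(315,290,375,335)),("scene1","scene",(200,150,380,260))):
    c2=get_calibration(n);q=cv2.imread(f"pics/{f}.png")[:,:,::-1].copy()
    try:
        k=biggest(mask_hsv(q,(105,110,40),(125,255,255),roi)); print(n,k.mean(0),rect(ray(c2,k,.031)))
    except Exception as e: print(n,e)
c,p,d=ld("wj")
g=p.max(2)
L=[]
for u0,u1 in ((270,295),(322,348)):
    pts=[(u0+x.mean(),v) for v in range(175,292) if len(x:=np.where(g[v,u0:u1]<75)[0])]
    P=ray(c,pts,.024)[:,:2]; f=cv2.fitLine(P.astype(np.float32),cv2.DIST_HUBER,0,1e-4,1e-4).ravel()
    f*=np.sign(f[0]); L.append(f); f[1::1]; print("line",len(pts),np.arctan2(f[1],f[0]),P[0],P[-1])
a=np.mean([np.arctan2(f[1]*np.sign(f[0]),abs(f[0])) for f in L]); ax=np.array([np.cos(a),np.sin(a)]); ay=np.array([-ax[1],ax[0]])
ym=[ay@ [f[2],f[3]] for f in L]; print("angle",a,"gap",np.ptp(ym)*1000)
# red pointers + green bands, on the bed strips
for nm,lo,hi in (("red",(0,120,80),(6,255,255)),("red2",(172,120,80),(180,255,255)),("green",(45,80,60),(85,255,255)),("white",(0,0,190),(180,40,255))):
    for r in ((228,120,256,182),(362,120,390,182)):
        m=mask_hsv(p,lo,hi,r); v,u=np.where(m>0)
        if len(v): P=ray(c,np.c_[u,v],.024)[:,:2]; print(nm,len(v),(u.mean(),v.mean()),"alongx range",(P@ax).min().round(4),(P@ax).max().round(4),"y",(P@ay).mean().round(4))
# bed corners
C=ray(c,[[228,95],[390,96],[377,306],[239,306]],.024)[:,:2]; print("corners x",C@ax,"y",C@ay,"ymid",np.mean(ym))
# felt/bar top edge: dark brown bar rows at centre, depth check
for v in range(140,175,2): 
    X=(c["world_from_camera"]@np.r_[np.linalg.inv(c["intrinsics"])@[309,v,1]*d[v,309],1])[:3]; print(v,p[v,309],(X[:2]@ax).round(4),X[2].round(4))
E
```

```text
blue wrist [294 161] [338 252] (array([ 0.47785095, -0.29817053]), 103.22698974609375, 48.985984802246094, np.float64(0.4423596124671633)) depthz [ 0.487  -0.311   0.0323  1.    ]
side [345.8961039  314.01298701] (array([ 0.47893622, -0.29672488]), 99.79776000976562, 47.860130310058594, np.float64(0.4595628674502618))
scene [302.94029851 164.37313433] (array([ 0.47949637, -0.29833926]), 101.00037384033203, 46.66815948486328, np.float64(0.44347780722986035))
line 113 -0.17976128 [0.51639466 0.29648204] [0.36418283 0.32394072]
line 103 -0.18163532 [0.50468245 0.22902254] [0.35248751 0.25673734]
angle -0.1806983 gap 68.25969
red 30 (np.float64(241.5), np.float64(159.6)) alongx range 0.4721 0.4735 y 0.4306
red 26 (np.float64(373.0769230769231), np.float64(160.73076923076923)) alongx range 0.4723 0.4737 y 0.2716
green 90 (np.float64(242.5), np.float64(152.0)) alongx range 0.4791 0.484 y 0.4289
green 90 (np.float64(373.5), np.float64(153.0)) alongx range 0.4794 0.4842 y 0.2716
white 794 (np.float64(242.61083123425692), np.float64(149.40176322418137)) alongx range 0.453 0.5124 y 0.4286
white 804 (np.float64(373.60199004975124), np.float64(150.4452736318408)) alongx range 0.4532 0.5127 y 0.2717
corners x [0.54480712 0.54542157 0.27871185 0.27713637] y [0.4423359  0.25635615 0.25509322 0.44405234] ymid 0.3500837
140 [201 177 118] 0.4961 0.0228
142 [201 178 119] 0.4938 0.0252
144 [202 178 119] 0.4915 0.0251
146 [114  91  59] 0.4894 0.0352
148 [98 65 41] 0.4876 0.0546
150 [98 66 41] 0.4855 0.0568
152 [95 65 41] 0.4833 0.0572
154 [90 62 39] 0.4812 0.0567
156 [90 62 40] 0.479 0.0564
158 [90 62 40] 0.4768 0.0562
160 [92 63 39] 0.4747 0.0566
162 [97 75 58] 0.4725 0.0564
164 [124 128 136] 0.4702 0.0544
166 [161 149 130] 0.468 0.0549
168 [202 178 119] 0.4635 0.025
170 [202 178 119] 0.4612 0.0256
172 [202 179 119] 0.4586 0.0238
174 [203 179 119] 0.4563 0.0247
```

```bash
python3 - <<'E'
from h import *
for op in (.085,.062,.056):
    gripper_to(op,25); hold(.1)
    c,p,d=snap("wrist",f"tip{int(op*1000)}.png"); o=observe()
    v,u=np.mgrid[260:480,0:640]; v=v.ravel();u=u.ravel(); z=d[v,u]; k=(z>0)&(z<.3); 
    X=(np.linalg.inv(c["intrinsics"])@np.c_[u,v,np.ones(len(u))].T*z).T[k]@c["world_from_camera"][:3,:3].T+c["world_from_camera"][:3,3]
    T=np.array(o["eef_pos"]); ax=np.array([np.cos(.461),np.sin(.461)]); ay=np.array([-ax[1],ax[0]])
    D=X-T; lx=D[:,:2]@ax; ly=D[:,:2]@ay
    kk=(abs(ly)<.07)&(D[:,2]<.06)&(D[:,2]>-.04)
    print(o["opening"],o["grasp_force"],"minz",np.percentile(D[kk,2],[0,.5,1,3,10]).round(4))
    s=kk&(D[:,2]<np.percentile(D[kk,2],3)); print(" y of tips",ly[s&(ly>0)].min(),ly[s&(ly>0)].max(),ly[s&(ly<0)].min(),ly[s&(ly<0)].max()," x",lx[s].min(),lx[s].max())
print(o["time_s"])
E
```

```text
0.08498944219845081 0.0 minz [0.0131 0.0146 0.0154 0.0173 0.0221]
 y of tips 0.04310443204677119 0.04987221696523519 -0.0465884533054558 -0.04097746460512411  x -0.012010473628338554 0.010215843883325838
0.06210147246338231 0.0 minz [0.0061 0.008  0.0093 0.0126 0.0198]
 y of tips 0.03166640803460562 0.03852500467531821 -0.036454350042485775 -0.02964558927382099  x -0.011749669184598292 0.010854204588297335
0.055876761444406266 0.0 minz [0.0042 0.0069 0.0084 0.0124 0.0205]
 y of tips 0.028700771435237027 0.03989005304815674 -0.03881287462037872 -0.026587101485907955  x -0.011614306708341316 0.011094974961374385
6.0333
```

```bash
python3 - <<'E'
from h import *
pi=np.pi; B=[.4785,-.298]; yaw=.443
gripper_to(.080,25)
movep(B+[.12],[pi,0,yaw])
move_l(B+[.05],feed=.1); hold(.2); f0=observe()["ft_force"]
print("hit",move_l(B+[.0135],feed=.05,max_force=10)); o=observe(); print(o["eef_pos"],np.subtract(o["ft_force"],f0))
gripper_to(.050,25); hold(.4)
o=observe(); print("grip",o["opening"],o["grasp_force"],o["eef_pos"],np.subtract(o["ft_force"],f0).round(2))
move_l(B+[.045],feed=.05); hold(.3)
o=observe(); print("lift",o["opening"],o["grasp_force"],o["eef_pos"],np.subtract(o["ft_force"],f0).round(2),o["time_s"])
move_l(B+[.19],feed=.15); hold(.2)
c,p,d=snap("wrist","held.png"); np.savez("pics/held.npz",K=c["intrinsics"],T=c["world_from_camera"],d=d); snap("side","held_side.png")
print(observe()["time_s"],observe()["eef_pos"],np.round(f0,2))
E
```

```text
hit False
[ 0.4786835  -0.2981589   0.01366683] [ 0.01107911 -0.09164298 -0.66952936]
grip 0.05521847564706796 27.808899879455566 [ 0.47892406 -0.29835932  0.01407739] [0.56 0.65 5.86]
lift 0.055687625687710206 27.046461403369904 [ 0.47830071 -0.29785845  0.04466896] [ 1.1   0.41 -2.09] 10.775
12.1917 [ 0.47822354 -0.29778869  0.18929139] [-0.62 -0.22 -0.04]
```

View pics/held.png

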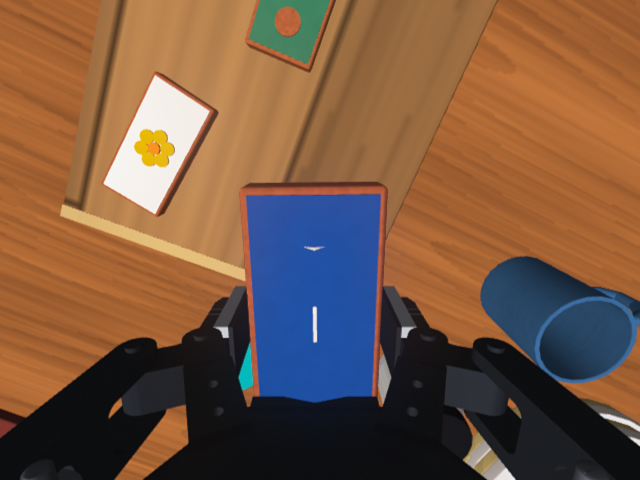

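The plaque is held square: its sides run at u≈247 to 383 and its front edge is at v≈185. I'll check its tilt and front edge from depth before placing.

```bash
python3 - <<'E'
from h import *
z=np.load("pics/held.npz"); c={"intrinsics":z["K"],"world_from_camera":z["T"]}; d=z["d"]; p=cv2.imread("pics/held.png")[:,:,::-1].copy()
T=np.array([.47822,-.29779,.18929]); yaw=.443; ax=np.array([np.cos(yaw),np.sin(yaw)]); ay=np.array([-ax[1],ax[0]])
m=mask_hsv(p,(105,120,60),(125,255,255),(235,180,395,395)); v,u=np.where(cv2.erode(m,np.ones((5,5)))>0)
X=(np.linalg.inv(c["intrinsics"])@np.c_[u,v,np.ones(len(u))].T*d[v,u]).T@c["world_from_camera"][:3,:3].T+c["world_from_camera"][:3,3]
D=X-T; lx=D[:,:2]@ax; ly=D[:,:2]@ay
co,*_=np.linalg.lstsq(np.c_[lx,ly,np.ones(len(lx))],D[:,2],rcond=None); print("plane slope x,y, z0",co,"x range",lx.min(),lx.max())
ztop=T[2]+co[2]
ct=biggest(m); P=ray(c,ct,ztop)[:,:2]-T[:2]; qx=P@ax; qy=P@ay
print("glaze front x",qx.max(),"y",qy.min(),qy.max())
for s in (1,-1):
    k=(s*qy>.015)&(qx>.022)&(qx<.045); print("side yaw err",np.polyfit(qx[k],qy[k],1))
E
```

```text
plane slope x,y, z0 [0.03829445 0.00058808 0.01815094] x range -0.03752745448102622 0.07072590688362052
glaze front x 0.05114851545732458 y -0.02384292770657547 0.026520793251305717
side yaw err [0.00599874 0.02597388]
side yaw err [ 0.01267524 -0.02348316]
```

```bash
cat >> h.py <<'E'
A=-.1807; AX=np.array([np.cos(A),np.sin(A)]); AY=np.array([-AX[1],AX[0]]); YAW=-.188
def jig(x,y,z): return [*( (.3965+x)*AX+(.3501+y)*AY ),z]
def jf(o,f0):
    f=np.subtract(o["ft_force"],f0); return np.round([f[:2]@AX,f[:2]@AY,f[2]],2)
def jp(o):
    e=np.array(o["eef_pos"]); return np.round([e[:2]@AX-.3965,e[:2]@AY-.3501,e[2]],4)
E
python3 - <<'E'
from h import *
pi=np.pi
movep(jig(-.005,-.001,.15),[pi,0,YAW])
move_l(jig(-.005,-.001,.040),feed=.1); hold(.4); f0=np.array(observe()["ft_force"]); np.save("f0.npy",f0)
print("touch",move_l(jig(-.005,-.001,.0225),feed=.015,max_force=4)); hold(.1)
o=observe(); print(jp(o),jf(o,f0),np.round(o["torque"],2),o["grasp_force"],o["opening"])
print("touch2",move_l(jig(-.005,-.001,.0220),feed=.015,max_force=5)); hold(.2)
o=observe(); print(jp(o),jf(o,f0),np.round(o["torque"],2),o["grasp_force"],o["tcp_rot"],o["time_s"])
c,p,d=snap("wrist","laid.png"); np.savez("pics/laid.npz",K=c["intrinsics"],T=c["world_from_camera"],d=d,tcp=o["eef_pos"])
c,p,d=snap("side","laid_side.png"); cv2.imwrite("pics/laid_side_c.png",cv2.resize(p[170:250,200:330,::-1],None,fx=5,fy=5,interpolation=cv2.INTER_CUBIC))
E
```

```text
touch True
[-0.0051 -0.0011  0.023 ] [0.69 0.03 6.78] [-0.05  0.02 -0.01] 27.83978283405304 0.05543979111094147
touch2 False
[-0.0048 -0.0008  0.0231] [-2.67 -2.73 11.61] [-0.18  0.53 -0.02] 28.28231245279312 [ 3.14007188e+00  2.21617064e-03 -1.87818822e-01] 17.5
```

View pics/laid.png

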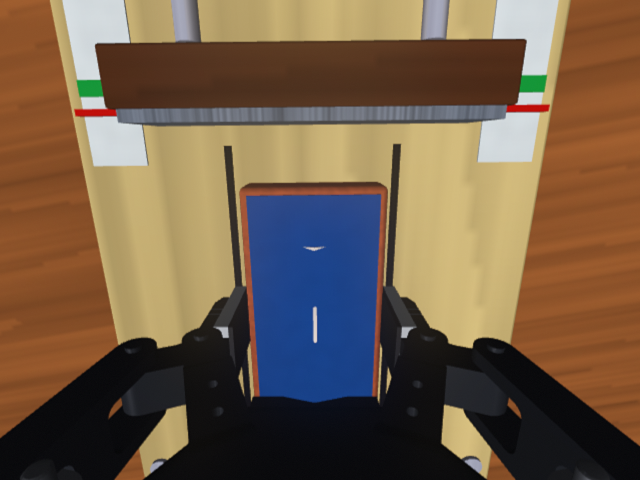

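View pics/laid_side_c.png

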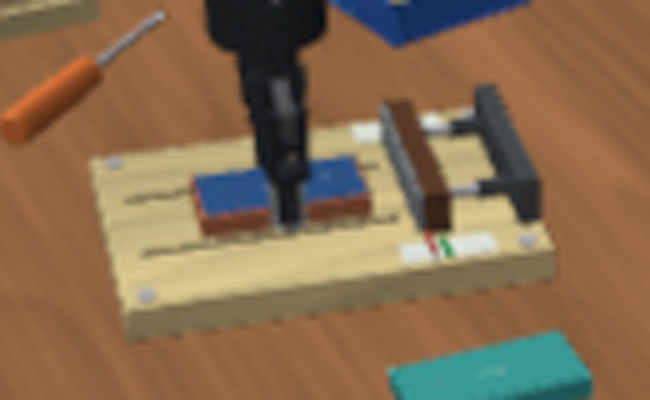

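The plaque lies between the lines, which run at u≈228 and u≈396, and its front edge is at v≈186. The felt is at v≈115 and the red pointers at v≈110. The side crop shows it flat on the bed. I'll ease the down-force and compare the plaque's yaw with the fence and lines.

```bash
cat >> h.py <<'E'
def yaws(c,p,ztop=.040):
    m=mask_hsv(p,(105,120,60),(125,255,255),(235,130,395,395)); P=ray(c,biggest(m),ztop)[:,:2]
    q=np.c_[P@AX-.3965,P@AY-.3501]; xm=q[:,0].max()
    r={}
    k=(q[:,0]>xm-.004)&(abs(q[:,1]-np.median(q[:,1]))<.018); r["front_yaw"]=-np.polyfit(q[k,1],q[k,0],1)[0]; r["front_x"]=q[k,0].mean()
    yc=(q[:,1].min()+q[:,1].max())/2
    for s in (1,-1):
        k=(s*(q[:,1]-yc)>.018)&(q[:,0]<xm-.006)&(q[:,0]>xm-.032); f=np.polyfit(q[k,0]-xm,q[k,1],1); r[f"side{s}"]=f.round(4).tolist()
    v,u=np.where((mask_hsv(p,(0,150,120),(4,255,255),(50,20,590,140))|mask_hsv(p,(176,150,120),(180,255,255),(50,20,590,140)))>0)
    for nm,(a,b) in (("L",(50,125)),("R",(505,590))):
        k=(u>a)&(u<b)
        if k.any(): P=ray(c,np.c_[u,v][k],.025)[:,:2]; r["red"+nm]=[(P@AX).mean()-.3965,(P@AY).mean()-.3501]
    v,u=np.where(mask_hsv(p,(45,100,60),(85,255,255),(50,10,590,140))>0)
    for nm,(a,b) in (("L",(50,125)),("R",(505,590))):
        k=(u>a)&(u<b)
        if k.any(): P=ray(c,np.c_[u,v][k],.024)[:,:2]; x=P@AX-.3965; r["grn"+nm]=[x.min(),x.max(),x.mean()]
    if "redL" in r and "redR" in r: r["fence_yaw"]=-(r["redL"][0]-r["redR"][0])/(r["redL"][1]-r["redR"][1])
    return {k:np.round(v,4).tolist() for k,v in r.items()}
E
python3 - <<'E'
from h import *
z=np.load("pics/laid.npz"); c={"intrinsics":z["K"],"world_from_camera":z["T"]}; p=cv2.imread("pics/laid.png")[:,:,::-1].copy()
print(yaws(c,p)); g=p.max(2)
for u0,u1 in ((218,243),(384,406)):
    pts=[(u0+x.mean(),v) for v in range(150,280) if len(x:=np.where(g[v,u0:u1]<60)[0])]
    P=ray(c,pts,.024)[:,:2]; q=np.c_[P@AX-.3965,P@AY-.3501]; print("line yaw,y",np.polyfit(q[:,0],q[:,1],1),len(pts))
f0=np.load("f0.npy")
move_l(jig(-.005,-.001,.0229),feed=.015); hold(.3); o=observe(); print(jp(o),jf(o,f0),np.round(o["torque"],2),o["grasp_force"],o["time_s"])
E
```

```text
{'front_yaw': 0.0047, 'front_x': 0.0455, 'side1': [0.0019, 0.0248], 'side-1': [0.0041, -0.0251], 'redL': [0.0767, 0.0845], 'redR': [0.0768, -0.0841], 'grnL': [0.0827, 0.0884, 0.0856], 'grnR': [0.083, 0.0888, 0.0859], 'fence_yaw': 0.0009}
line yaw,y [0.00185949 0.03437291] 130
line yaw,y [ 0.0006836  -0.03416685] 130
[-0.0049 -0.0009  0.0231] [-1.49 -0.74  6.89] [-0.03  0.23  0.04] 27.78834879398346 18.15
```

```bash
python3 - <<'E'
from h import *
f0=np.load("f0.npy"); pi=np.pi; rot=[pi,0,-.191]; Z=.0233
move_l(jig(-.005,-.001,Z),feed=.015,rotation=rot); hold(.2); o=observe(); print(jp(o),jf(o,f0))
for x,f in ((.003,.03),(.010,.03),(.014,.015),(.017,.015),(.020,.01)):
    move_l(jig(x,-.001,Z),feed=f,rotation=rot); o=observe(); a=jf(o,f0); hold(.1); o=observe(); print(x,jp(o),a,jf(o,f0),round(o["grasp_force"],1))
c,p,d=snap("wrist","push1.png"); print(yaws(c,p),observe()["time_s"])
E
```

```text
[-0.005  -0.001   0.0231] [0.53 1.3  1.73]
0.003 [ 0.003  -0.0012  0.0231] [0.28 0.59 1.15] [ 0.31 -0.32 -0.33] 27.1
0.01 [ 0.0099 -0.0011  0.0231] [-0.5   0.58  0.13] [ 0.24  0.27 -0.24] 27.0
0.014 [ 0.014  -0.001   0.0233] [-0.24 -0.45 -0.11] [0.1  0.6  0.47] 27.0
0.017 [ 0.017  -0.001   0.0233] [-0.35 -0.    0.6 ] [0.82 0.19 0.16] 27.0
0.02 [ 0.0197 -0.0011  0.0232] [-2.14  1.14  0.49] [-1.82  0.22  1.55] 27.1
{'front_yaw': 0.0032, 'front_x': 0.0701, 'side1': [-0.0015, 0.0244], 'side-1': [0.0008, -0.0255]} 21.1667
```

```bash
sed -i 's/(50,20,590,140)/(20,20,620,230)/g; s/(50,10,590,140)/(20,10,620,230)/; s/(50,125)/(20,128)/g; s/(505,590)/(505,620)/g' h.py; python3 - <<'E'
from h import *
f0=np.load("f0.npy"); rot=[np.pi,0,-.191]; Z=.0229
p=cv2.imread("pics/push1.png")[:,:,::-1].copy(); print("before",yaws(get_calibration("wrist"),p))
for x in (.022,.0245):
    move_l(jig(x,-.001,Z),feed=.01,rotation=rot); hold(.2); F=[]
    for _ in range(5): hold(.02); o=observe(); F.append(jf(o,f0))
    print(x,jp(o),np.mean(F,0).round(2),round(o["grasp_force"],1))
c,p,d=snap("wrist","push2.png"); print(yaws(c,p),observe()["time_s"])
E
```

```text
before {'front_yaw': 0.0032, 'front_x': 0.0701, 'side1': [-0.0015, 0.0244], 'side-1': [0.0008, -0.0255], 'redL': [0.0782, 0.0867], 'redR': [0.0782, -0.0859], 'grnL': [0.0824, 0.088, 0.0853], 'grnR': [0.0827, 0.0883, 0.0855], 'fence_yaw': 0.0002}
0.022 [ 0.0217 -0.001   0.0231] [-5.09 -0.47  4.77] 27.6
0.0245 [ 0.0236 -0.0011  0.0231] [-7.26 -0.93  6.28] 27.8
{'front_yaw': 0.0037, 'front_x': 0.0739, 'side1': [-0.0011, 0.0244], 'side-1': [-0.0018, -0.0255], 'redL': [0.0821, 0.0867], 'redR': [0.0821, -0.0859], 'grnL': [0.0834, 0.0879, 0.0857], 'grnR': [0.0838, 0.0883, 0.086], 'fence_yaw': 0.0002} 22.5333
```

View pics/push2.png

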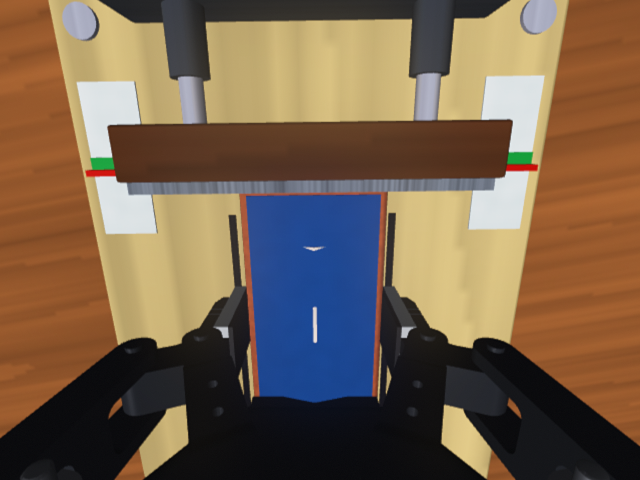

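The plaque is square against the felt. The red pointers, at (100,173) and (521,168), stand just at the near edge of the green band, with the fence in about 5.4 mm. I need about 3.6 mm more, and a little less down-force.

```bash
cat >> h.py <<'E'
def step(x,z,t=.2,feed=.01):
    f0=np.load("f0.npy"); move_l(jig(x,-.001,z),feed=feed,rotation=[np.pi,0,-.191]); hold(t); F=[]
    for _ in range(5): hold(.02); o=observe(); F.append(jf(o,f0))
    print(x,jp(o),np.mean(F,0).round(2),round(o["grasp_force"],1))
E
python3 - <<'E'
from h import *
step(.0262,.0231); step(.0275,.0232,.4)
c,p,d=snap("wrist","push3.png"); print(yaws(c,p),observe()["time_s"])
E
```

```text
0.0262 [ 0.0248 -0.0011  0.0231] [-8.26 -0.38  6.59] 27.8
0.0275 [ 0.0257 -0.0011  0.0231] [-9.79 -0.1   6.99] 27.9
{'front_yaw': 0.0031, 'front_x': 0.0761, 'side1': [0.0001, 0.0244], 'side-1': [0.0008, -0.0255], 'redL': [0.0842, 0.0867], 'redR': [0.0843, -0.086], 'grnL': [0.0823, 0.0881, 0.0867], 'grnR': [0.0824, 0.0881, 0.087], 'fence_yaw': 0.0002} 23.9583
```

```bash
python3 - <<'E'
from h import *
step(.0285,.0235); step(.0293,.0236,.5)
c,p,d=snap("wrist","push4.png"); print(yaws(c,p),observe()["time_s"])
E
```

```text
0.0285 [ 0.0265 -0.0011  0.0231] [-9.46 -0.08  5.49] 27.7
0.0293 [ 0.027  -0.0011  0.0231] [-10.39   0.48   4.99] 27.8
{'front_yaw': 0.0024, 'front_x': 0.0773, 'side1': [0.0007, 0.0244], 'side-1': [0.001, -0.0255], 'redL': [0.0855, 0.0867], 'redR': [0.0855, -0.086], 'grnL': [0.0823, 0.0881, 0.0852], 'grnR': [0.0824, 0.0881, 0.0854], 'fence_yaw': 0.0002} 25.3833
```

```bash
python3 - <<'E'
from h import *
f0=np.load("f0.npy")
for _ in range(5): hold(.5); o=observe(); print(jp(o),jf(o,f0),round(o["grasp_force"],1))
c,p,d=snap("wrist","fin.png"); print(yaws(c,p),observe()["time_s"])
c,s,d=snap("side","fin_side.png"); a=cv2.resize(s[170:250,200:330],None,fx=5,fy=5,interpolation=cv2.INTER_CUBIC)[:300]
b=cv2.resize(p[90:240,40:600],(650,300)); cv2.imwrite("pics/fin_c.png",np.vstack([b,a])[:,:,::-1])
E
```

```text
[ 0.0269 -0.0011  0.0231] [-10.42   1.15   4.98] 27.8
[ 0.027  -0.0011  0.0231] [-10.87   1.15   5.3 ] 27.8
[ 0.0269 -0.0011  0.0231] [-10.49   0.4    5.06] 27.8
[ 0.0269 -0.0011  0.0231] [-9.91 -0.31  5.74] 27.8
[ 0.0269 -0.0011  0.0231] [-10.69  -0.19   5.13] 27.8
{'front_yaw': 0.0019, 'front_x': 0.0773, 'side1': [0.0007, 0.0244], 'side-1': [0.001, -0.0255], 'redL': [0.0855, 0.0867], 'redR': [0.0855, -0.0861], 'grnL': [0.0823, 0.0881, 0.0852], 'grnR': [0.0827, 0.0881, 0.0855], 'fence_yaw': 0.0003} 27.9333
```

View pics/fin_c.png

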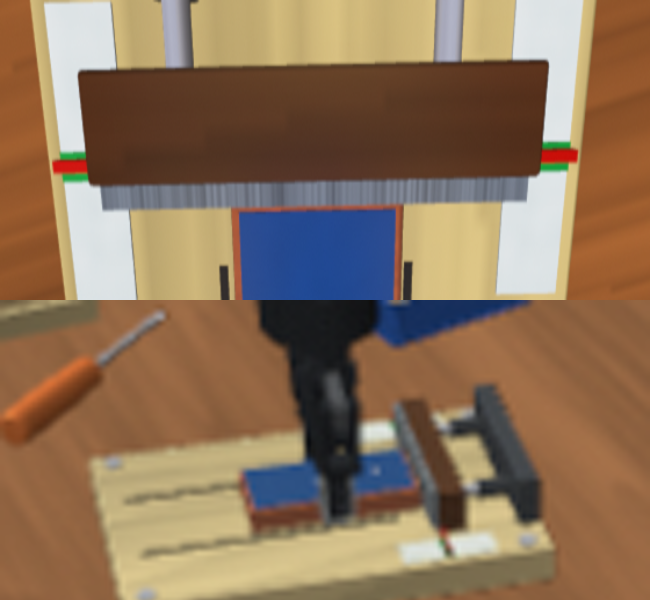

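Both red pointers, at (70,166) and (560,156) in the crop, stand in the middle of the green band. The plaque lies flat, square against the felt and between the lines, and the push was steady for 2.5 s, so I'm handing it in.

```bash
python3 -c "
from plant import *
print(job_done())"
```

```text
the job is handed in; nothing more can be done
None
```

The job is handed in: the blue plaque lies flat and face up between the lines, square against the fence, with the pointers mid-green (fence in about 9 mm, or about 9 N), held steady for 2.5 s and still gripped at about 28 N.

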